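# Jack up the front of the lens polishing machine and hold it

### The arm

A 6-joint arm with a two-finger parallel gripper is mounted at the origin on the work surface. World frame = base frame: x ahead of the robot, y to its left, z up, the work surface at z = 0. Lengths are in mm, angles in rad, forces in N, time in s.
With the tool pointing down it reaches from about 400 to 825 mm from the base axis. Payload 7 kg.
Tool frame: the origin (TCP) lies at the very end of the fingers, on their centre line; the grasp point (between the pads) lies 19 mm behind it; z points along the fingers, y is the direction in which the jaws open and shut (so a half turn about z gives the same grasp; the last joint's range is limited). The gripper opens to 88 mm and grips with 3 to 60 N. Pads are 19 mm wide; open, the fingers measure 130 mm over their backs; the gripper's body (78 mm by 193 mm) begins 47 mm behind the grasp point.
Start: joints at [-0.985, 0.359, 0.012, 0, -1.224, -0.288], TCP at [198.03, -645.274, 226.561] pointing down, gripper open.
Joint ranges: [-3.07, 3.07], [-1.43, 2.12], [-1.02, 1.25], [-3.03, 1.67], [-3.05, -0], [-3.03, 3.03]. Speed limits (rad/s): [2.39, 2.39, 3.01, 3.14, 3.14, 3.14].

### API

Orientations are given as a unit quaternion [x, y, z, w].
In Python, from plant import bot gives the robot as it stands. Calls block until the motion is done:
- bot.move_ptp(position, orientation): joint-space move of the TCP to a pose.
- bot.line_to(position, velocity=150, ori=None): straight line of the TCP; ori=None keeps the orientation; velocity is the mean speed in mm/s.
- bot.move_joints(angles): joint-space move.
- bot.move_gripper(opening, force=None): finger opening in mm; force is the grip in N (None keeps the last); returns when the fingers have stopped.
- bot.pause(seconds).
- bot.solve_ik(position, orientation): joint angles nearest the present ones, or None.
- bot.read_state(): the state.
- bot.camera(name): name is "side" or "top"; returns the picture (400x640x3 uint8, red, green, blue); there is no depth.
- bot.get_calibration(name): a dict with "fx", "fy", "cx", "cy" (pixels), "view" (4x4, takes a point from world to camera coordinates). Camera axes: x right, y up, looking along -z (the intrinsics and any distortion apply to the point x, -y, -z); pixel columns grow to the right and rows downward; lengths in mm; the calibration is good to about 2 mm. A picture is of the moment at which its call begins. get_calibration takes no time and is no camera call.
A pose or a line that the arm cannot do raises bot.Unreachable and nothing moves.
- bot.close_job(): hands the job in, once; it reports no verdict.
The state is a dict: "t": time; "joint_pos": joint angles; "qvel": joint speeds; "tau": joint torques, N m; "tcp_pos": TCP position; "eef_rot": TCP orientation; "contact_force": force on the tool from outside, world axes, zero at the start; "moment": the same for the moment, N m; "width": finger opening in mm.
Only numpy, scipy, OpenCV 4.12 (cv2) and the standard library are available. Lean on these libraries where they do the work, as an engineer would, in place of code of your own. Each camera call takes 0.05 s, during which the arm holds its last target.

### The job

I want to slip the two 5 mm rubber pads under the front feet of the beige polishing machine. Set the lever jack down flat, square to the machine's front, with its saddle centred under the yellow marked lug, pump the handle once as a trial lift until the front feet come clearly off the bench and let the machine settle back onto its feet, then pump the handle right down again and finish while holding it down, so that the front feet stay clear of the bench. Let only the jack lift the machine, do not shove it along, and leave the pads, the jar and the lens tray alone.

Things in the scene. Friction and masses are not known exactly. Their poses are not given: they have to be found in the camera images.
- machine: Beige bench polishing machine, a sheet-metal cabinet 340 mm deep (its own x), 360 mm wide (y) and 300 mm tall, 7 to 11 kg, standing loose on four rubber feet (40 mm across, 28 mm tall, at x = +-135 mm, y = +-145 mm). Origin: centre of its footprint at bench level. Its front, with the round wheel opening, faces its own -x. From the middle of the front, a yellow lug with black bars on top sticks out 62 mm: 64 mm wide, its top 104 mm above the bench.
- lift_pad (a point): The marked lift point: centre of the underside of the round black rubber pad (44 mm across) below the yellow lug, 92 mm above the bench, 35 mm out from the machine's front face. Open to the bench below. Axes as the machine's: x points into the machine, z up.
- front_foot_a (a point): Underside of the machine's front foot on its +y side; height 0 while it stands on the bench. The foot rises about 0.8 mm for each mm that the lift pad rises.
- front_foot_b (a point): Underside of the machine's front foot on its -y side; height 0 while it stands on the bench.
- rear_feet (a point): Point at bench level midway between the machine's two rear feet, about which it tips when its front is raised.
- jack: Loose lever jack, 0.7 to 0.9 kg: dark steel base plate 195 x 90 x 8 mm with two upright blue cheeks carrying a cross pin, the pump handle on that pin and the saddle on the handle's short end. Origin: on its underside straight below the pin. Its x points from the handle to the saddle, z up. The base plate reaches from x = -120 to +75 mm, the cheeks from x = -78 to +20 mm and up to 93 mm above the bench.
- jack_grip (a point): Where to carry the jack: between the outer faces of the cheeks, 44 mm apart along the jack's y, 72 mm above its underside and 35 mm behind the pin (jack x = -35 mm), near its centre of mass. The steel lever runs between the cheeks; here its top is 97 mm above the underside, and it climbs toward -x.
- jack_pin (a point): The pin on which the pump handle turns, 75 mm above the jack's underside, its axis along the jack's y.
- saddle_top (a point): Centre of the top of the saddle, a black rubber disc 36 mm across that swivels by itself to lie flat on the load. With the handle up it lies 48 mm ahead of the pin (jack x = +48 mm) and 80 mm above the jack's underside, 12 mm below the lift pad when the jack stands under it.
- handle_grip (a point): Centre of the black round grip of the pump handle (28 mm thick, 114 mm long, lying along the jack's x as seen from above), 256 mm from the pin. At joint value 0 it is 238 mm behind the pin (jack x = -238 mm) and 167 mm above the bench; at 0.5 it is 253 mm behind and 42 mm above. It moves on a circle about the pin.
- pump_handle (a joint): Pump handle of the jack (rad): 0 with the handle up against its stop, where a spring returns it; grows to 0.5 at the stop right down. The saddle rises 49 mm per rad, meets the lift pad at about 0.25 and lifts the machine beyond that. Pressing down on the grip takes about 1 to 2 N before that, then 6 to 12 N under load; let go, it springs up and the machine comes down. There is no ratchet.
- pad_a: Lower one of the two black ribbed rubber pads lying stacked on the bench, 60 x 60 x 5 mm. Origin: centre of its underside. Leave alone.
- pad_b: Upper one of the two black ribbed rubber pads, 60 x 60 x 5 mm, resting on the other. Origin: centre of its underside. Leave alone.
- jar: Closed jar of polishing compound, brownish pink with a white cap, 68 mm across, 75 mm tall. Origin: centre of its underside. Leave alone.
- tray: Open light-blue job tray 100 x 140 x 30 mm with two lens blanks in it. Origin: centre of its underside. Leave alone.

How it is judged (in metres and radians):
On the way, in this order (a step that is already met when the one before it is completed fails the run):
1. the jack stands flat on the bench, square to the machine's front within 15 degrees, its saddle within 12 mm of centred under the marked pad (horizontal distance between saddle_top and lift_pad below 0.012 m and angle between the x axis of jack and the x axis of machine, either way round below 0.26 rad and angle between jack's own z axis and vertical below 0.05 rad and height (world z) of jack below 0.005 m and height (world z) of each of front_foot_a, front_foot_b below 0.0015 m), for 0.3 s.
2. trial lift: both front feet more than 2.5 mm off the bench, carried by the jack (height (world z) of each of front_foot_a, front_foot_b above 0.0025 m and contact force between jack and machine above 12 N), for 0.1 s.
3. the machine is back down on its front feet (height (world z) of each of front_foot_a, front_foot_b below 0.0015 m), for 0.2 s.
At the end, for the whole second after the job is handed in: The fingers hold the handle down (joint above 0.43 rad, more than 3 N on the jack), both front feet are over 6 mm off the bench on the jack, saddle within 16 mm of the pad's centre, jack flat and square within 15 degrees, machine not shifted over 20 mm, bystanders within 20 mm (height (world z) of each of front_foot_a, front_foot_b above 0.006 m and value of joint pump_handle above 0.43 rad and contact force between the fingers and jack above 3 N and contact force between jack and machine above 12 N and horizontal distance between saddle_top and lift_pad below 0.016 m and angle between the x axis of jack and the x axis of machine, either way round below 0.26 rad and angle between jack's own z axis and vertical below 0.05 rad and height (world z) of jack below 0.005 m and distance of each of rear_feet, pad_a, pad_b, jar, tray from where it was at the start of the episode below 0.02 m and linear speed of machine below 0.02 m/s); the arm keeps its last pose, push and grip.
It fails at once if the robot itself pushes on the machine with more than 5 N (contact force between any of the arm, the fingers and machine above 5 N).
It fails at once if the machine is shoved more than 20 mm along the bench (distance of rear_feet from where it was at the start of the episode above 0.02 m).
It fails at once if a pad, the jar or the tray is moved more than 20 mm (distance of any of pad_a, pad_b, jar, tray from where it was at the start of the episode above 0.02 m).
It also fails if it takes over 58 s, if anything falls off the work surface, if the arm or the gripper's body presses on something with over 40 N, if the wrist force passes 120 N, or if a joint passes its speed limit or range.

## Working session

There is one attempt and no reset: what is moved stays moved. The work goes in short steps, each a Python script; the robot and the scene stay as the last script left them, time stands still between calls to the robot, and variables do not carry over. Pictures are saved under pics/ and viewed, and the job is handed in when it is done.

```bash
ls; mkdir -p pics; python3 - <<'E'
from plant import bot
import cv2
for n in ("side","top"):
    im=bot.camera(n); cv2.imwrite(f"pics/{n}0.png",im[:,:,::-1])
    c=bot.get_calibration(n); print(n,c)
s=bot.read_state(); print(s)
E
```

```text
pics
side {'fx': 400.35472223232125, 'fy': 400.35472223232125, 'cx': 317.1127744731988, 'cy': 200.7883393252851, 'view': array([[ 9.49476736e-01,  3.13831524e-01, -1.92441211e-03,
        -5.37260953e+02],
       [-2.84767807e-01,  8.64091349e-01,  4.15034261e-01,
         1.18363818e+02],
       [ 1.31913702e-01, -3.93517364e-01,  9.09803748e-01,
        -1.34867843e+03],
       [ 0.00000000e+00,  0.00000000e+00,  0.00000000e+00,
         1.00000000e+00]])}
top {'fx': 370.96482472945974, 'fy': 370.96482472945974, 'cx': 321.8334385885853, 'cy': 204.92354843435336, 'view': array([[-9.20119409e-03, -9.99882644e-01, -1.22488963e-02,
         4.98723796e+00],
       [ 9.96143762e-01, -1.02342458e-02,  8.71370460e-02,
        -5.73072971e+02],
       [-8.72521782e-02, -1.13998968e-02,  9.96121027e-01,
        -1.15645110e+03],
       [ 0.00000000e+00,  0.00000000e+00,  0.00000000e+00,
         1.00000000e+00]])}
{'t': 0.1, 'joint_pos': array([-9.84943767e-01,  3.59306799e-01,  1.11701951e-02, -3.15083961e-04,
       -1.22409312e+00, -2.88103745e-01]), 'qvel': array([-0.00053476, -0.00364322,  0.00213082,  0.001628  ,  0.00037061,
       -0.00250197]), 'tau': array([-4.62553908e-04, -5.84164524e+01,  2.93752223e+01,  7.01558635e+00,
        1.01852103e-02, -6.86214162e-05]), 'tcp_pos': array([ 197.87998951, -644.89646171,  225.729248  ]), 'eef_rot': array([-1.48271999e-01,  9.88946348e-01,  7.12041037e-04, -1.69098099e-04]), 'contact_force': array([ 0.71112753,  0.10101022, -0.00809671]), 'moment': array([-0.02511388, -0.01014141,  0.00621879]), 'width': 87.79458266137362}
```

View pics/side0.png

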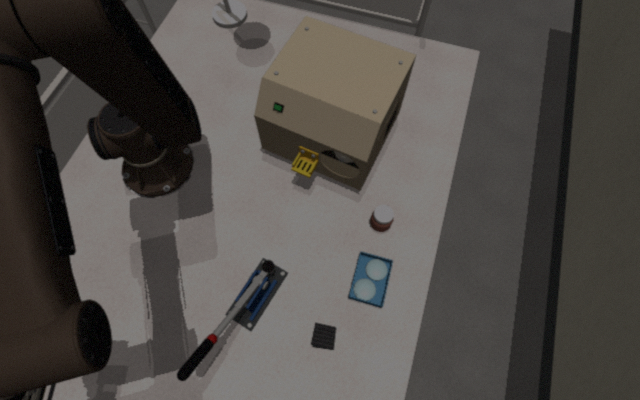

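View pics/top0.png

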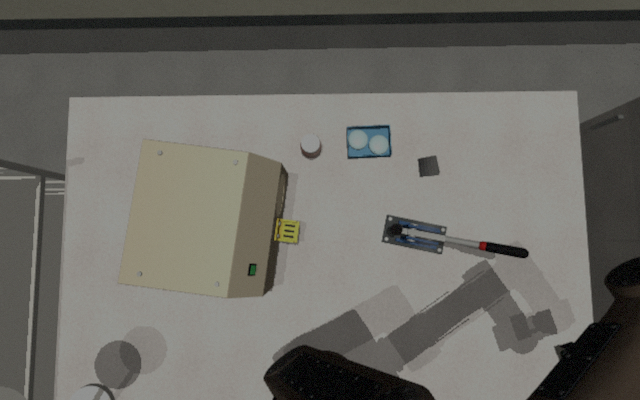

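Side view: machine lug at about (306,161), jack with its saddle at (268,266) and grip at (198,357). Top view: lug at (288,231), saddle at (396,230), grip at (510,251). I'll zoom in next.

```bash
python3 - <<'E'
import cv2
t=cv2.imread("pics/top0.png"); s=cv2.imread("pics/side0.png")
f=lambda im,x0,x1,y0,y1,k:cv2.convertScaleAbs(cv2.resize(im[y0:y1,x0:x1],None,fx=k,fy=k,interpolation=cv2.INTER_CUBIC),alpha=1.6)
cv2.imwrite("pics/tj.png",f(t,375,535,200,270,5)); cv2.imwrite("pics/sj.png",f(s,170,300,250,385,4))
cv2.imwrite("pics/tl.png",f(t,225,325,130,310,3)); cv2.imwrite("pics/sl.png",f(s,240,420,90,200,4))
E
```

```text
(no output)
```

View pics/tj.png

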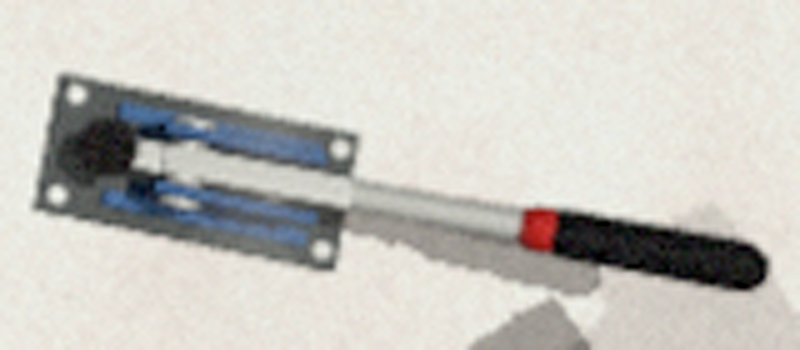

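View pics/sj.png

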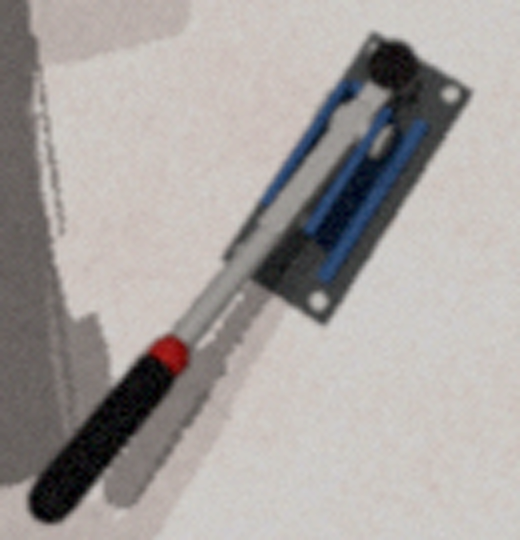

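View pics/tl.png

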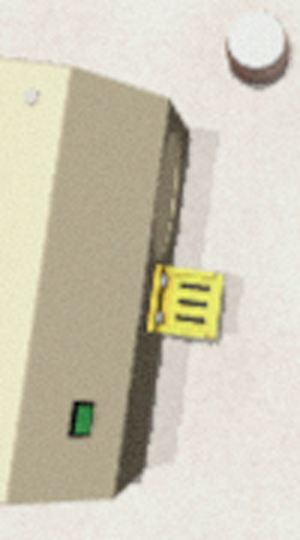

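View pics/sl.png

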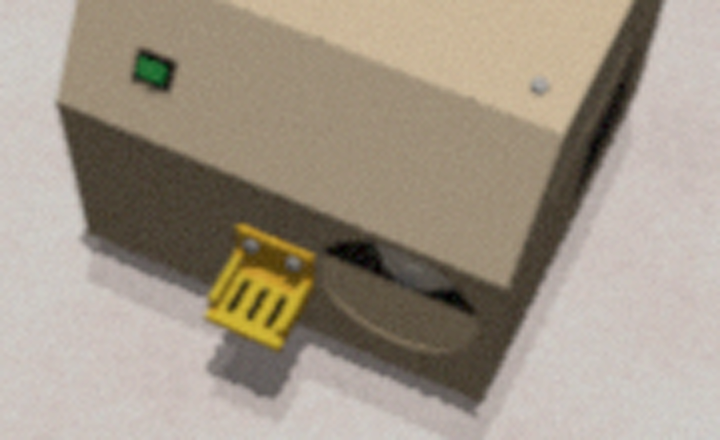

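```bash
cat > h.py <<'E'
import numpy as np, cv2
from plant import bot
def cal(n):
    c=bot.get_calibration(n); return c
def ray(n,px):
    c=cal(n); V=np.array(c['view']); R=V[:3,:3]; t=V[:3,3]
    d=np.array([(px[0]-c['cx'])/c['fx'],-(px[1]-c['cy'])/c['fy'],-1.0])
    o=-R.T@t; d=R.T@d; return o,d/np.linalg.norm(d)
def plane(n,px,z):
    o,d=ray(n,px); return o+d*(z-o[2])/d[2]
def tri(pt,ps):
    A=[];b=[]
    M=np.zeros((3,3));v=np.zeros(3);R=[]
    for n,p in (("top",pt),("side",ps)):
        o,d=ray(n,p);P=np.eye(3)-np.outer(d,d);M+=P;v+=P@o;R.append((P,o))
    x=np.linalg.solve(M,v); return x,[np.linalg.norm(P@(x-o)) for P,o in R]
def proj(n,X):
    c=cal(n);V=np.array(c['view']);p=V[:3,:3]@np.asarray(X,float)+V[:3,3]
    return np.array([c['cx']+c['fx']*p[0]/-p[2],c['cy']-c['fy']*p[1]/-p[2]])
E
python3 - <<'E'
from h import *
np.set_printoptions(precision=1,suppress=True)
T=lambda x,y,x0,y0,k:((x+.5)/k-.5+x0,(y+.5)/k-.5+y0)
tj=lambda x,y:T(x,y,375,200,5); sj=lambda x,y:T(x,y,170,250,4)
tl=lambda x,y:T(x,y,225,130,3); sl=lambda x,y:T(x,y,240,90,4)
# jack
print("saddle disc",tri(tj(103,148),sj(394,64)))
print("screw",tri(tj(77,94),sj(452,93)),tri(tj(341,148),sj(318,300)))
for p in [(77,94),(341,148),(321,250),(58,194)]: print("scr top z8",plane("top",tj(*p),8))
C=[plane("top",tj(*p),8) for p in [(63,73),(358,133),(335,268),(37,208)]]
for c in C: print(c)
f=(C[0]+C[3])/2;b=(C[1]+C[2])/2; print("len",np.linalg.norm(f-b),"yaw",np.degrees(np.arctan2(*(f-b)[1::-1])), "yawsides",[np.degrees(np.arctan2(*(u)[1::-1])) for u in (C[0]-C[1],C[3]-C[2])])
print("base corner side",tri(tj(63,73),sj(472,93)),tri(tj(358,133),sj(326,323)))
print("red centre",tri(tj(541,231),sj(168,354)))
print("grip tip",tri(tj(752,270),sj(48,503)))
# lug front corners
print("lug corners",tri(tl(222,270),sl(281,348)),tri(tl(219,338),sl(208,300+19)))
print("screws lug",tri(tl(161,281),sl(292,263)), tri(tl(158,318),sl(250,246)))
E
python3 - <<'E'
import cv2
t=cv2.imread("pics/top0.png"); s=cv2.imread("pics/side0.png")
f=lambda im,x0,x1,y0,y1,k:cv2.convertScaleAbs(cv2.resize(im[y0:y1,x0:x1],None,fx=k,fy=k,interpolation=cv2.INTER_CUBIC),alpha=1.6)
cv2.imwrite("pics/tl2.png",f(t,270,310,210,255,13)); cv2.imwrite("pics/sl2.png",f(s,285,325,140,185,13))
E
```

```text
saddle disc (array([ 493.3, -222. ,   75.2]), [np.float64(0.6959172155943152), np.float64(0.695917215594293)])
screw (array([ 529.4, -216.7,   18.1]), [np.float64(1.2314220258583515), np.float64(1.2314220258584425)]) (array([ 492.7, -383.2,   19. ]), [np.float64(0.3036610070753249), np.float64(0.30366100707517596)])
scr top z8 [ 528.9 -219.1    8. ]
scr top z8 [ 492.6 -386.8    8. ]
scr top z8 [ 427.9 -371.6    8. ]
scr top z8 [ 465.  -205.3    8. ]
[ 542.5 -210.4    8. ]
[ 502.1 -398.     8. ]
[ 416.5 -380.1    8. ]
[ 456.2 -191.7    8. ]
len 192.19908218740193 yaw 77.97664011733666 yawsides [np.float64(77.85738984699809), np.float64(78.09546010352896)]
base corner side (array([ 542.8, -209.9,    9.7]), [np.float64(0.47167999768411806), np.float64(0.47167999768401975)]) (array([ 502.6, -395.6,   14.3]), [np.float64(0.7038575440590492), np.float64(0.7038575440591515)])
red centre (array([ 443.5, -450.9,  152. ]), [np.float64(1.1933051446502285), np.float64(1.1933051446500977)])
grip tip (array([ 422.9, -546. ,  191.4]), [np.float64(1.4704493958512357), np.float64(1.470449395851335)])
lug corners (array([522. ,  66.7, 109.9]), [np.float64(0.8801643180349107), np.float64(0.8801643180349404)]) (array([458.4,  71.5, 109.5]), [np.float64(2.386702568592955), np.float64(2.386702568593075)])
screws lug (array([511.3, 123.4, 137.9]), [np.float64(0.1673655259005881), np.float64(0.16736552590073522)]) (array([476.4, 126.2, 139.9]), [np.float64(0.32145538550742875), np.float64(0.3214553855074192)])
```

View pics/tl2.png

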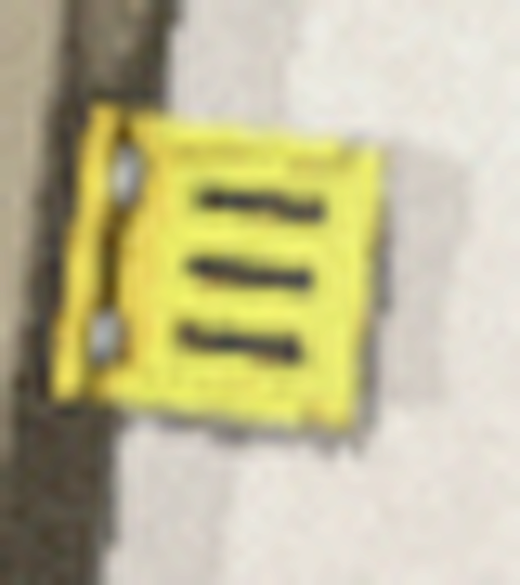

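View pics/sl2.png

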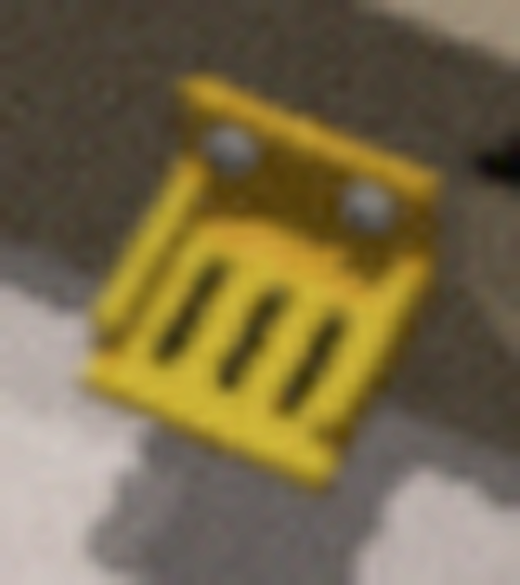

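```bash
python3 - <<'E'
from h import *
np.set_printoptions(precision=1,suppress=True)
T=lambda x,y,x0,y0,k:((x+.5)/k-.5+x0,(y+.5)/k-.5+y0)
t=lambda x,y:T(x,y,270,210,13); s=lambda x,y:T(x,y,285,140,13)
tl=lambda x,y:T(x,y,225,130,3); sl=lambda x,y:T(x,y,240,90,4)
for a,b in [((259,205),(312,366)),((249,273),(251,339)),((239,343),(189,311))]: print("bar",*tri(t(*a),s(*b)),plane("top",t(*a),104),plane("side",s(*b),104))
A=plane("top",t(384,150),104);B=plane("top",t(360,430),104);print("front",A,B,np.linalg.norm(A-B),np.degrees(np.arctan2(*(A-B)[1::-1])))
# machine upper corners top image full px: ridge front top edge (247,153)-(229,297)?
for p,q in [((72,66),None),((8,500),None)]: print("ridge z300",plane("top",tl(*p),300))
for p in [(168,98),(116,496)]: print("front edge",[plane("top",tl(*p),z) for z in (200,220,240)])
for p in [(160,153),(236,162.5),(217.5,284),(139.5,274)]: print("roof screw", plane("top",p,302))
print("frontedge tri",tri(tl(168,98),sl(510,290)),tri(tl(116,496),sl(60,103)))
print("bottom corners", plane("side",sl(480,410),28), plane("side",sl(85,238),28), plane("top",tl(190,128),0))
print("saddle tri check top z80",plane("top",T(103,148,375,200,5),78))
E
```

```text
bar [506.8  94.7 108.4] [np.float64(0.42004573481882945), np.float64(0.42004573481882207)] [506.6  94.9 104. ] [506.3  97.2 104. ]
bar [491.2  96.8 109.1] [np.float64(0.18332017993098212), np.float64(0.1833201799309989)] [491.2  97.2 104. ] [490.3  99.6 104. ]
bar [475.3  98.8 110.2] [np.float64(0.003836138009871202), np.float64(0.0038361380099832974)] [475.3  99.5 104. ] [473.9 102.1 104. ]
front [518.8  66.4 104. ] [455.4  72.  104. ] 63.68708842462654 -5.1260731930486445
ridge z300 [683.3 176.4 300. ]
ridge z300 [331.4 224.8 300. ]
front edge [array([676.2, 109.2, 200. ]), array([672.1, 106.8, 220. ]), array([668. , 104.3, 240. ])]
front edge [array([318.8, 155.2, 200. ]), array([321.9, 151.9, 220. ]), array([324.9, 148.5, 240. ])]
roof screw [682.2 396.3 302. ]
roof screw [656.1 207.  302. ]
roof screw [361.  248.3 302. ]
roof screw [386.2 437.3 302. ]
frontedge tri (array([675.3, 108.6, 209.8]), [np.float64(1.2552677269357788), np.float64(1.2552677269358057)]) (array([322.6, 152.7, 218.1]), [np.float64(1.1677006316679477), np.float64(1.1677006316679457)])
bottom corners [674.2 103.7  28. ] [316.3 154.3  28. ] [683.8 109.7   0. ]
saddle tri check top z80 [ 492.7 -221.9   78. ]
```

Pad estimated at about (490.6, 96.5), machine yaw 82.1° (roof screws, front edge and bars agree). Jack origin is about (484, -273), yaw 78°. Next: check IK, then grasp the jack.

```bash
cat >> h.py <<'E'
from scipy.spatial.transform import Rotation as Ro
def ori(yaw,flip):  # tool z down; tool x along +-jack x
    a=np.radians(yaw+(180 if flip else 0)); x=np.array([np.cos(a),np.sin(a),0]); z=np.array([0,0,-1.]); y=np.cross(z,x)
    return Ro.from_matrix(np.c_[x,y,z]).as_quat()
def ax(yaw): a=np.radians(yaw); return np.array([np.cos(a),np.sin(a)])
np.set_printoptions(precision=2,suppress=True)
E
python3 - <<'E'
from h import *
print(Ro.from_quat(bot.read_state()['eef_rot']).as_matrix())
O=np.array([484,-273]);g=O-35*ax(78)
P=np.array([490.6,96.5]);O2=P-48*ax(82.1);g2=O2-35*ax(82.1);h=O2-238*ax(82.1)
print(g,g2,h)
for fl in (0,1):
    for p,y in (((*g,53),78),((*g,200),78),((*(g2-100*ax(82.1)),57),82.1),((*g2,57),82.1),((*h,185),82.1),((*h,55),82.1)):
        try: print(fl,p,bot.solve_ik(list(p),list(ori(y,fl))))
        except Exception as e: print(fl,p,repr(e))
E
```

```text
[[-0.96 -0.29 -0.  ]
 [-0.29  0.96  0.  ]
 [ 0.    0.   -1.  ]]
[ 476.72 -307.24] [479.19  14.29] [ 451.29 -186.79]
0 (np.float64(476.72309082137843), np.float64(-307.2351660256832), 53) None
0 (np.float64(476.72309082137843), np.float64(-307.2351660256832), 200) None
0 (np.float64(465.4476480752021), np.float64(-84.76323177261051), 57) [ 0.24  0.22 -0.64  0.   -0.71  2.77]
0 (np.float64(479.1921026789168), np.float64(14.287714551220368), 57) [ 0.44  0.23 -0.63  0.   -0.72  2.56]
0 (np.float64(451.29085983337603), np.float64(-186.7857064861563), 185) [ 0.01  0.08 -0.45  0.   -1.04  2.99]
0 (np.float64(451.29085983337603), np.float64(-186.7857064861563), 55) [ 0.01  0.24 -0.61  0.   -0.72  2.99]
1 (np.float64(476.72309082137843), np.float64(-307.2351660256832), 53) [-0.23  0.36 -0.44  0.   -0.77  0.02]
1 (np.float64(476.72309082137843), np.float64(-307.2351660256832), 200) [-0.23  0.2  -0.27  0.   -1.1   0.02]
1 (np.float64(465.4476480752021), np.float64(-84.76323177261051), 57) [ 0.24  0.22 -0.64  0.   -0.71 -0.38]
1 (np.float64(479.1921026789168), np.float64(14.287714551220368), 57) [ 0.44  0.23 -0.63  0.   -0.72 -0.58]
1 (np.float64(451.29085983337603), np.float64(-186.7857064861563), 185) [ 0.01  0.08 -0.45  0.   -1.04 -0.15]
1 (np.float64(451.29085983337603), np.float64(-186.7857064861563), 55) [ 0.01  0.24 -0.61  0.   -0.72 -0.15]
```

```bash
python3 - <<'E'
from h import *
O=np.array([484,-273]);g=O-35*ax(78);q=ori(78,1)
bot.move_gripper(88,30)
bot.move_ptp([*g,200],q)
bot.line_to([*g,53],150)
cv2.imwrite("pics/g_top.png",bot.camera("top")[:,:,::-1]);cv2.imwrite("pics/g_side.png",bot.camera("side")[:,:,::-1])
s=bot.read_state();print(s['t'],s['tcp_pos'],s['contact_force'],s['width'])
a=cv2.imread("pics/g_top.png")[170:290,360:540];b=cv2.imread("pics/g_side.png")[220:380,160:340]
cv2.imwrite("pics/g1.png",np.vstack([cv2.convertScaleAbs(cv2.resize(a,(480,320)),alpha=1.6),cv2.convertScaleAbs(cv2.resize(b[:, :],(480,280)),alpha=1.6)]))
E
```

```text
3.1667 [ 477.39 -307.48   53.98] [-0.61 -0.25  0.17] 87.26220930515733
```

View pics/g1.png

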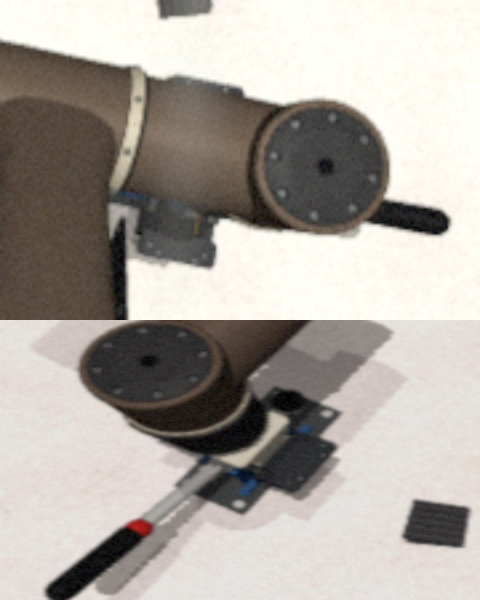

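```bash
python3 - <<'E'
import cv2,numpy as np
a=cv2.imread("pics/g_top.png");b=cv2.imread("pics/g_side.png")
cv2.imwrite("pics/g2.png",cv2.convertScaleAbs(np.hstack([cv2.resize(a,(400,250)),cv2.resize(b,(400,250))]),alpha=1.6))
cv2.imwrite("pics/g3.png",cv2.convertScaleAbs(a,alpha=1.6))
E
```

```text
(no output)
```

View pics/g3.png

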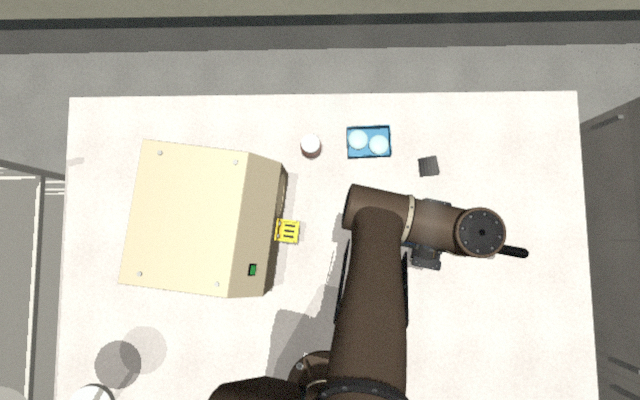

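View pics/g2.png

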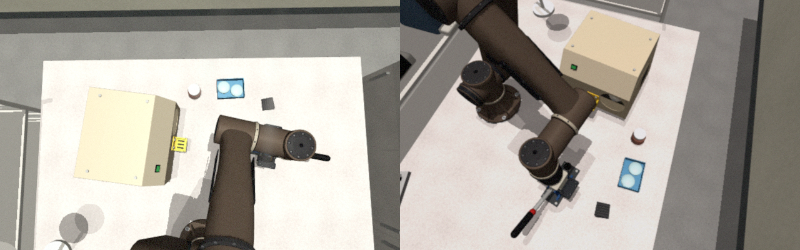

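```bash
python3 - <<'E'
from h import *
a=cv2.imread("pics/g_side.png");cv2.imwrite("pics/g4.png",cv2.convertScaleAbs(cv2.resize(a[110:370,130:400],None,fx=2.9,fy=2.3),alpha=1.6))
a=cv2.imread("pics/g_top.png");cv2.imwrite("pics/g5.png",cv2.convertScaleAbs(cv2.resize(a[170:290,320:540],None,fx=3.5,fy=3.5),alpha=1.6))
E
```

```text
(no output)
```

View pics/g4.png

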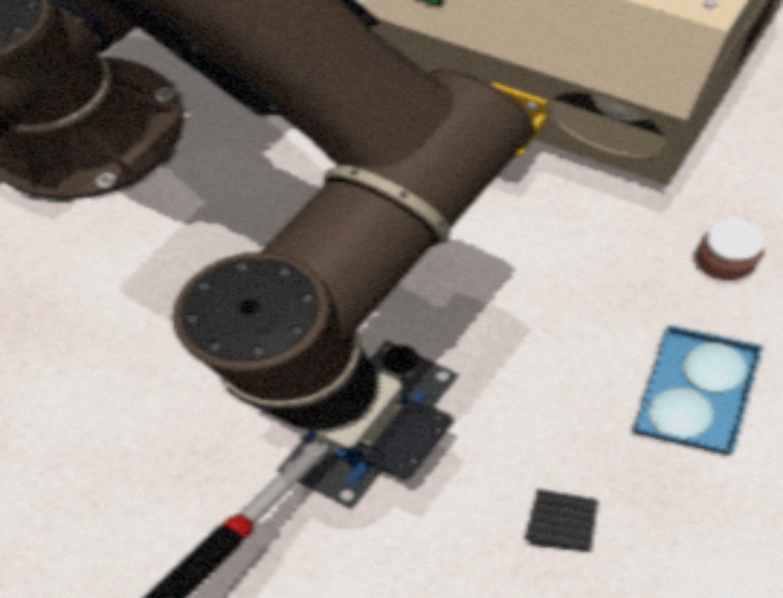

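View pics/g5.png

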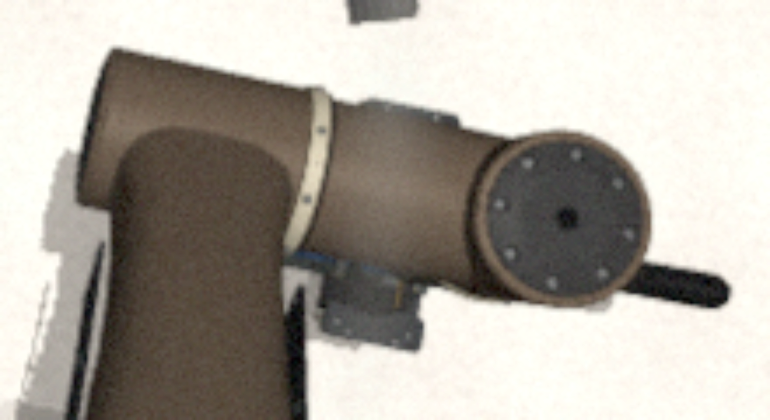

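```bash
python3 - <<'E'
from h import *
print("disc",tri((482.3,232),(215.9,243.5)))
print("cap corner far", [plane("top",(351.4,184.3),z) for z in (280,330,380)],[plane("top",(342.9,228.6),z) for z in (280,330,380)])
print("side cap edge", [plane("side",(540/2.9+130,115/2.3+110),z) for z in (280,330,380)])
E
```

```text
disc (array([ 478.08, -306.9 ,  498.79]), [np.float64(0.8290130559242229), np.float64(0.8290130559241141)])
cap corner far [array([601.85, -78.05, 280.  ]), array([594.7 , -74.58, 330.  ]), array([587.55, -71.11, 380.  ])] [array([491.3, -55.2, 280. ]), array([490.15, -52.97, 330.  ]), array([488.99, -50.74, 380.  ])]
side cap edge [array([553.14,  32.72, 280.  ]), array([562.54,   5.  , 330.  ]), array([571.94, -22.71, 380.  ])]
```

The disc above the tool is at z≈499, so the wrist tube's underside is about 385 mm up. It clears the 300 mm machine roof at the place pose. Gripping and lifting a little.

```bash
python3 - <<'E'
from h import *
bot.move_gripper(30,45)
s=bot.read_state();print(s['t'],s['tcp_pos'],s['contact_force'],s['moment'],s['width'])
p=s['tcp_pos']
bot.line_to([p[0],p[1],73],60)
bot.pause(.2)
s=bot.read_state();print(s['t'],s['tcp_pos'],s['contact_force'],s['moment'],s['width'])
cv2.imwrite("pics/l_top.png",bot.camera("top")[:,:,::-1]);b=bot.camera("side")[:,:,::-1];cv2.imwrite("pics/l_side.png",b)
cv2.imwrite("pics/l1.png",cv2.convertScaleAbs(cv2.resize(b[210:390,160:340],(720,600)),alpha=1.6))
E
```

```text
3.9417 [ 475.79 -307.08   52.88] [-4.11  1.64  4.6 ] [ 0.46  1.55 -0.06] 44.15409075003013
4.625 [ 475.56 -306.94   72.64] [-0.27 -0.52 -7.09] [ 0.12 -0.01  0.04] 43.527208907515195
```

View pics/l1.png

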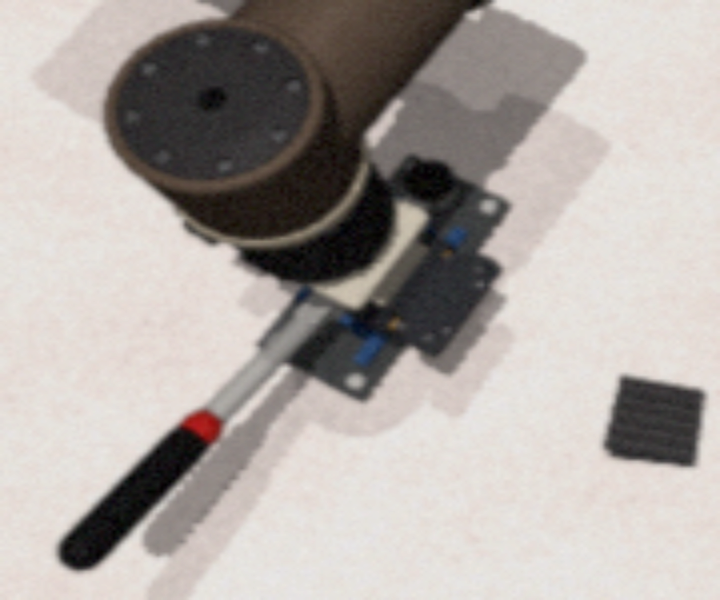

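```bash
python3 - <<'E'
from h import *
P=np.array([490.6,96.5]);g2=P-83*ax(82.1);st=g2-100*ax(82.1)
bot.line_to([*st,80],120,ori(82.1,1))
bot.pause(.3)
s=bot.read_state();print(s['t'],s['tcp_pos'],s['contact_force'],s['moment'],s['width'])
t=bot.camera("top")[:,:,::-1];b=bot.camera("side")[:,:,::-1];cv2.imwrite("pics/m_top.png",t);cv2.imwrite("pics/m_side.png",b)
f=lambda im,x0,x1,y0,y1,k:cv2.convertScaleAbs(cv2.resize(im[y0:y1,x0:x1],None,fx=k,fy=k,interpolation=cv2.INTER_CUBIC),alpha=1.6)
cv2.imwrite("pics/m1.png",f(t,260,460,170,300,4));cv2.imwrite("pics/m2.png",f(b,180,380,130,280,4))
E
```

```text
7.0333 [465.43 -84.97  79.96] [ 0.78 -0.17 -7.34] [0.25 0.04 0.02] 43.728635245272876
```

View pics/m1.png

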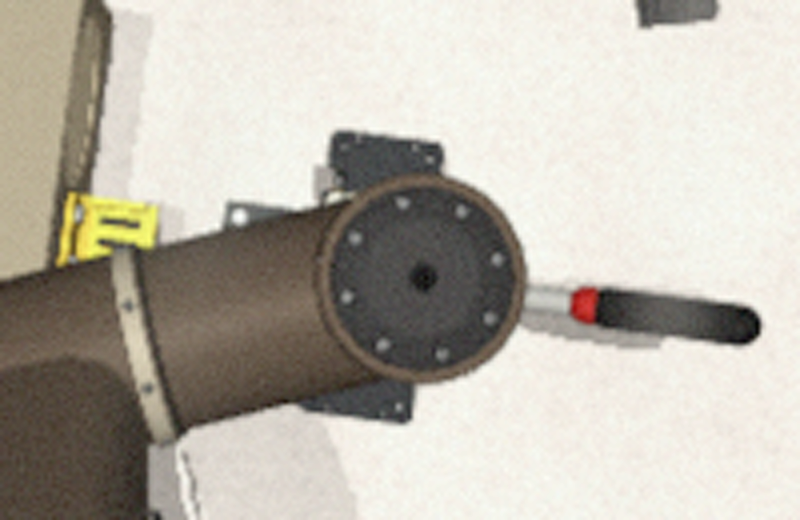

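View pics/m2.png

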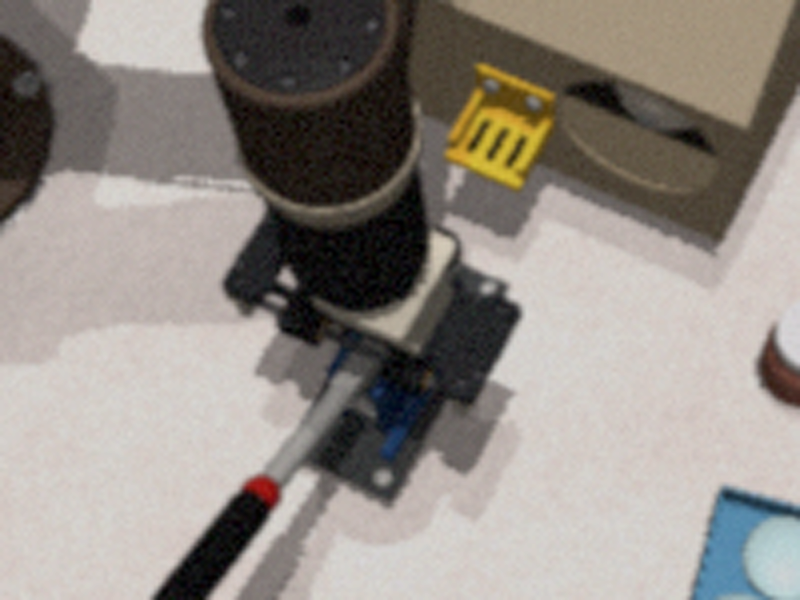

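```bash
python3 - <<'E'
from h import *
T=lambda x,y,x0,y0,k:((x+.5)/k-.5+x0,(y+.5)/k-.5+y0)
t=lambda x,y:T(x,y,260,170,4); s=lambda x,y:T(x,y,180,130,4)
print("front screw",tri(t(241,216),s(488,288)),plane("top",t(241,216),35),plane("side",s(488,288),35))
print("rear screw", plane("side",s(383,479),35))
print("red", tri(t(586,304),s(261,491)))
# initial screws with side at z8
S=lambda x,y:T(x,y,170,250,4)
print("init side screws z8",plane("side",S(452,93),8),plane("side",S(318,300),8))
E
```

```text
front screw (array([513.1 ,   5.95,  48.07]), [np.float64(0.36617058209884173), np.float64(0.36617058209882536)]) [513.26   5.99  35.  ] [511.    11.58  35.  ]
rear screw [ 488.19 -159.97   35.  ]
red (array([ 445.82, -231.25,  180.98]), [np.float64(0.281614298455042), np.float64(0.28161429845503705)])
init side screws z8 [ 528.86 -213.97    8.  ] [ 490.77 -382.24    8.  ]
```

Cross-checks in both cameras give the remaining displacement as about (13, 98.8) mm. Lowering to 4 mm clearance, then sliding in under the lug.

```bash
python3 - <<'E'
from h import *
p=np.array([465.43,-84.97]);e=p+[13.1,98.8]
def st(n):
    s=bot.read_state();print(n,round(s['t'],2),s['tcp_pos'],s['contact_force'],s['moment'],round(s['width'],2));return s
bot.line_to([*p,57.3],80);st("low")
bot.line_to([*(p+.6*(e-p)),57.3],80);st("60%")
f0=bot.read_state()['contact_force']
for k in (.8,1.0):
    bot.line_to([*(p+k*(e-p)),57.3],50)
    s=st(k)
    if np.linalg.norm((s['contact_force']-f0)[:2])>3: print("ABORT");break
t=bot.camera("top")[:,:,::-1];b=bot.camera("side")[:,:,::-1]
f=lambda im,x0,x1,y0,y1,k:cv2.convertScaleAbs(cv2.resize(im[y0:y1,x0:x1],None,fx=k,fy=k,interpolation=cv2.INTER_CUBIC),alpha=1.6)
cv2.imwrite("pics/n1.png",f(t,230,430,170,300,4));cv2.imwrite("pics/n2.png",f(b,200,400,100,250,4))
E
```

```text
low 7.57 [465.27 -85.06  57.1 ] [ 0.75  0.48 -7.64] [ 0.13 -0.02 -0.01] 43.49
60% 8.47 [473.08 -25.8   57.23] [-0.8  -0.82 -7.21] [ 0.09  0.15 -0.04] 43.76
0.8 9.02 [475.86  -5.67  57.27] [-0.68 -0.01 -7.11] [ 0.16  0.08 -0.03] 43.41
1.0 9.57 [478.48  14.08  57.27] [ 0.39 -0.18 -7.74] [0.15 0.1  0.02] 43.54
```

View pics/n2.png

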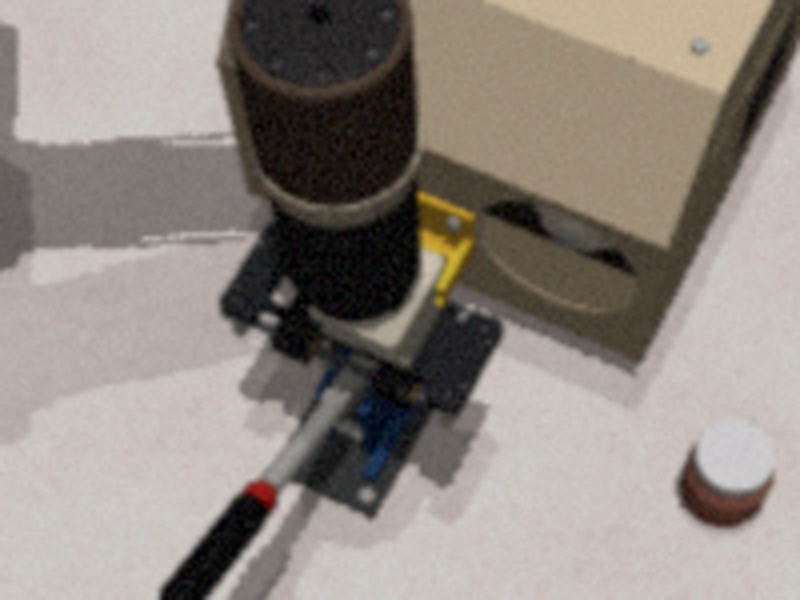

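View pics/n1.png

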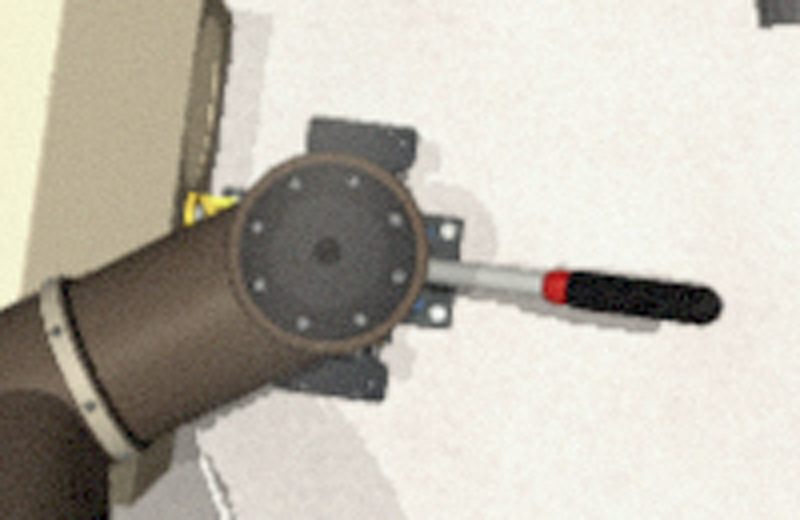

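```bash
python3 - <<'E'
from h import *
def st(n):
    s=bot.read_state();print(n,round(s['t'],2),s['tcp_pos'],s['contact_force'],s['moment'],round(s['width'],2));return s
p=np.array([478.53,13.83])
bot.line_to([*p,53.4],20);s=st("down")
if s['contact_force'][2]<-4: bot.line_to([*p,52.6],10);st("down2")
bot.move_gripper(88);st("open")
bot.line_to([*p,110],100)
bot.line_to([*p,260],200);st("up")
h=p-215*ax(82.1)
bot.line_to([*h,260],200);st("back")
t=bot.camera("top")[:,:,::-1];b=bot.camera("side")[:,:,::-1];cv2.imwrite("pics/o_top.png",t);cv2.imwrite("pics/o_side.png",b)
f=lambda im,x0,x1,y0,y1,k:cv2.convertScaleAbs(cv2.resize(im[y0:y1,x0:x1],None,fx=k,fy=k,interpolation=cv2.INTER_CUBIC),alpha=1.6)
cv2.imwrite("pics/o1.png",f(t,230,430,170,300,4));cv2.imwrite("pics/o2.png",f(b,200,400,100,250,4))
E
```

```text
down 10.01 [478.39  13.65  53.2 ] [-0.26  0.72 -7.56] [ 0.14  0.06 -0.03] 43.69
down2 10.26 [478.56  13.75  52.88] [-1.8  -0.83 -1.16] [ 0.    0.91 -0.01] 43.86
open 11.16 [478.53  13.83  52.58] [-0.33 -0.32  0.13] [0.02 0.07 0.01] 87.83
up 12.78 [477.77  13.71 258.51] [ 0.04 -0.62 -0.72] [0.01 0.11 0.06] 87.78
back 14.01 [ 448.99 -198.67  259.84] [-0.99 -0.34  0.15] [ 0.1   0.07 -0.01] 87.48
```

View pics/o1.png

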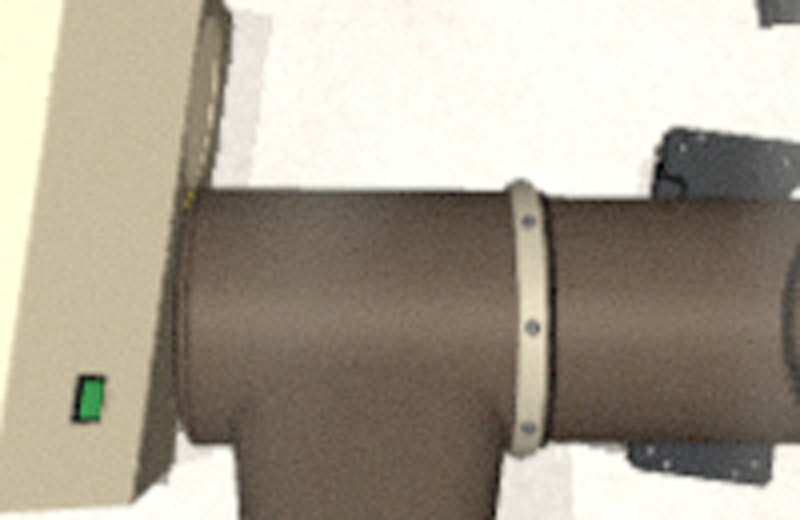

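View pics/o2.png

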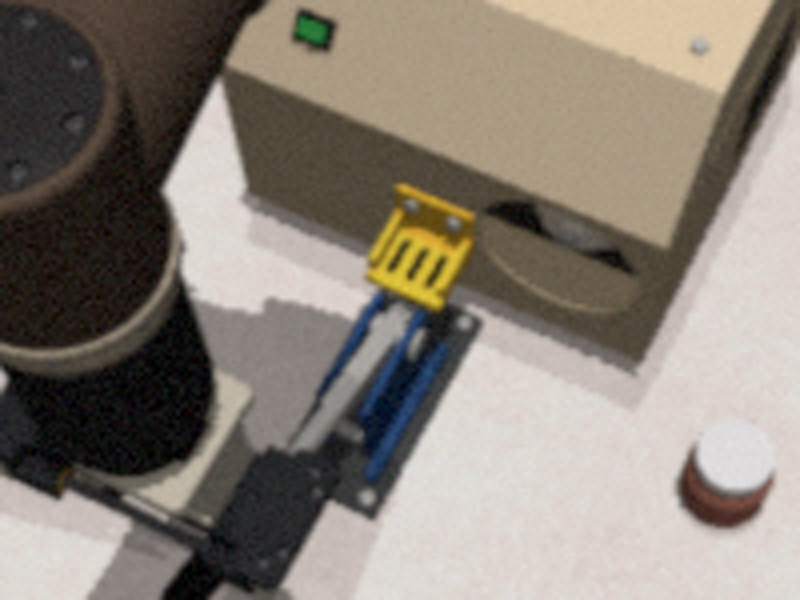

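```bash
python3 - <<'E'
from h import *
T=lambda x,y,x0,y0,k:((x+.5)/k-.5+x0,(y+.5)/k-.5+y0)
s=lambda x,y:T(x,y,200,100,4)
A=plane("side",s(465,323),8);B=plane("side",s(367,497),8);d=(A-B)[:2];yaw=np.degrees(np.arctan2(d[1],d[0]))
print(A,B,np.linalg.norm(d),yaw)
u=ax(yaw);y=np.array([-u[1],u[0]]); m=(A+B)[:2]/2  # screw mid at jack x=-22.5, y=-33
sad=m+70.5*u+33*y; print("saddle side-cam",sad, "pad side-cam",(489.9,98.3))
a=cv2.imread("pics/side0.png").astype(int);b=cv2.imread("pics/o_side.png").astype(int)
d=np.abs(a-b).max(2);print("machine roof diff",d[40:110,290:380].mean(), "lug diff", d[150:165,296:316].mean())
E
```

```text
[525.26 109.9    8.  ] [500.72 -59.36   8.  ] 171.02661470968604 81.74954030628469
saddle side-cam [490.45  99.77] pad side-cam (489.9, 98.3)
machine roof diff 11.2015873015873 lug diff 7.953333333333333
```

In the side camera the saddle is 1.6 mm from the pad centre, with the jack yaw 81.7° against 82.1° for the machine. Now the trial pump with closed fingers, following the handle's arc.

```bash
cat >> h.py <<'E'
O2=np.array([478.55,13.8])+35.5*ax(82); YAW=82
def hp(th,dz=0):
    ph=np.arctan2(92,238)-th
    x=-256*np.cos(ph); z=75+256*np.sin(ph)+14/np.cos(ph)+abs(9.5*np.tan(ph))
    return [*(O2+x*ax(YAW)),z+dz]
def st(n):
    s=bot.read_state();print(n,round(s['t'],2),s['tcp_pos'],s['contact_force'],s['moment'],round(s['width'],2));return s
E
python3 - <<'E'
from h import *
bot.move_gripper(0,40)
p=hp(0);print(p)
bot.line_to([p[0],p[1],260],200,ori(YAW,1))
bot.line_to([p[0],p[1],p[2]+12],150);bot.pause(.3);st("above")
for th in (0,.06,.12,.18,.22,.26,.3,.34):
    bot.line_to(hp(th),60);s=st(th)
    if s['contact_force'][2]>25: print("ABORT");break
b=bot.camera("side")[:,:,::-1];cv2.imwrite("pics/p_side.png",b)
f=lambda im,x0,x1,y0,y1,k:cv2.convertScaleAbs(cv2.resize(im[y0:y1,x0:x1],None,fx=k,fy=k,interpolation=cv2.INTER_CUBIC),alpha=1.6)
cv2.imwrite("pics/p2.png",f(b,200,400,100,250,4))
E
```

```text
[np.float64(450.25875452428704), np.float64(-187.50267146642727), np.float64(185.9837336431442)]
above 16.65 [ 450.66 -187.55  198.74] [-0.47 -0.02  0.31] [ 0.09  0.04 -0.  ] 0.32
0 17.0 [ 449.91 -187.37  185.45] [-1.52  1.    0.75] [0.39 0.2  0.05] 0.05
0.06 17.43 [ 449.23 -192.63  170.07] [-1.06  1.26  1.06] [0.48 0.22 0.04] 0.42
0.12 17.84 [ 448.58 -196.79  154.44] [-0.66  0.46  1.72] [ 0.36  0.27 -0.  ] 0.57
0.18 18.26 [ 448.11 -200.08  138.65] [0.01 0.72 0.79] [ 0.29  0.28 -0.02] 0.48
0.22 18.58 [ 448.11 -201.75  128.3 ] [-0.96  1.09  1.99] [ 0.22  0.14 -0.02] 0.68
0.26 18.91 [ 448.79 -203.47  118.63] [-1.1   0.41  8.85] [-0.    0.63 -0.02] 0.13
0.3 19.23 [ 448.64 -204.8   108.28] [-2.02 -2.79 11.44] [-1.02  0.88 -0.  ] 0.24
0.34 19.56 [ 448.73 -205.6    97.78] [-2.01 -4.5  10.87] [-1.76  0.89  0.02] 0.51
```

View pics/p2.png

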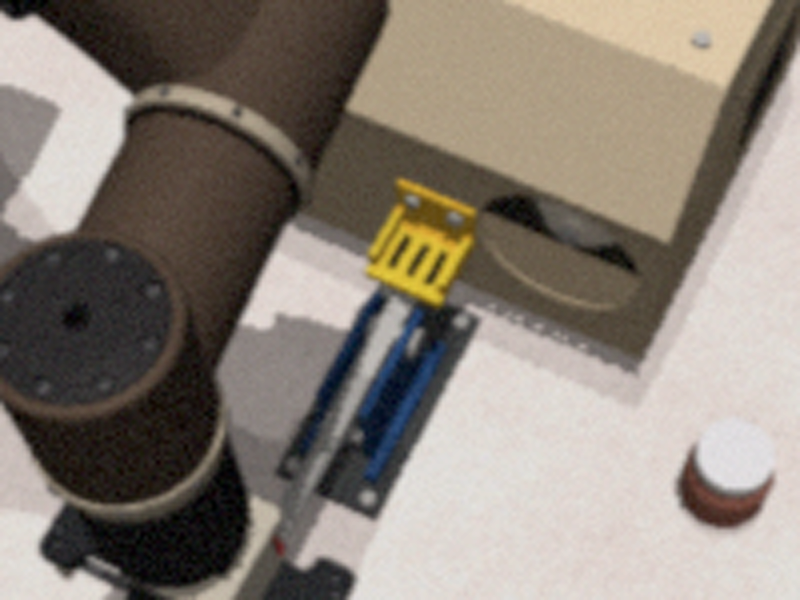

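```bash
sed -i 's/    x=-256\*np.cos(ph); z=/    x=-256*np.cos(ph)+14*(np.sin(ph)-np.sin(np.arctan2(92,238))); z=/' h.py
python3 - <<'E'
from h import *
for th in (.38,.42,.45):
    bot.line_to(hp(th),50);s=st(th)
    if s['contact_force'][2]>25: print("ABORT");break
bot.pause(.4);st("hold")
b=bot.camera("side")[:,:,::-1];cv2.imwrite("pics/q_side.png",b)
f=lambda im,x0,x1,y0,y1,k:cv2.convertScaleAbs(cv2.resize(im[y0:y1,x0:x1],None,fx=k,fy=k,interpolation=cv2.INTER_CUBIC),alpha=1.6)
cv2.imwrite("pics/q2.png",f(b,200,400,100,250,4))
for th in (.36,.28,.22,.1,0):
    bot.line_to(hp(th),60);s=st(th)
bot.line_to(hp(0,10),60);bot.pause(.5);st("off")
b=bot.camera("side")[:,:,::-1];cv2.imwrite("pics/r_side.png",b)
cv2.imwrite("pics/r2.png",f(b,200,400,100,250,4))
E
```

```text
0.38 19.99 [ 448.49 -209.26   87.1 ] [ 0.27  6.52 11.57] [2.35 0.27 0.  ] 0.56
0.42 20.34 [ 448.46 -209.5    77.29] [-1.28  5.68 11.83] [2.37 0.35 0.04] 0.42
0.45 20.64 [ 448.45 -209.49   69.99] [-1.84  4.97 12.19] [2.1  0.44 0.02] 0.43
hold 21.04 [ 448.49 -209.5    70.17] [-0.62  5.41 12.48] [2.15 0.43 0.05] 0.13
0.36 21.62 [ 448.51 -209.11   92.47] [0.03 4.84 7.72] [1.65 0.03 0.03] 0.47
0.28 22.12 [ 448.8  -206.9   113.76] [0.46 4.57 8.27] [1.75 0.04 0.02] 0.59
0.22 22.54 [ 448.04 -204.67  128.52] [1.81 0.98 2.13] [ 0.14 -0.3   0.04] 0.4
0.1 23.23 [ 449.19 -196.73  160.31] [0.51 0.77 0.81] [ 0.12 -0.21  0.01] 0.36
0 23.84 [ 450.13 -187.39  186.  ] [ 0.5   0.82 -0.17] [ 0.05  0.03 -0.01] 0.35
off 24.66 [ 450.23 -187.49  195.9 ] [-0.05  0.09 -0.13] [ 0.05  0.09 -0.01] 0.49
```

View pics/q2.png

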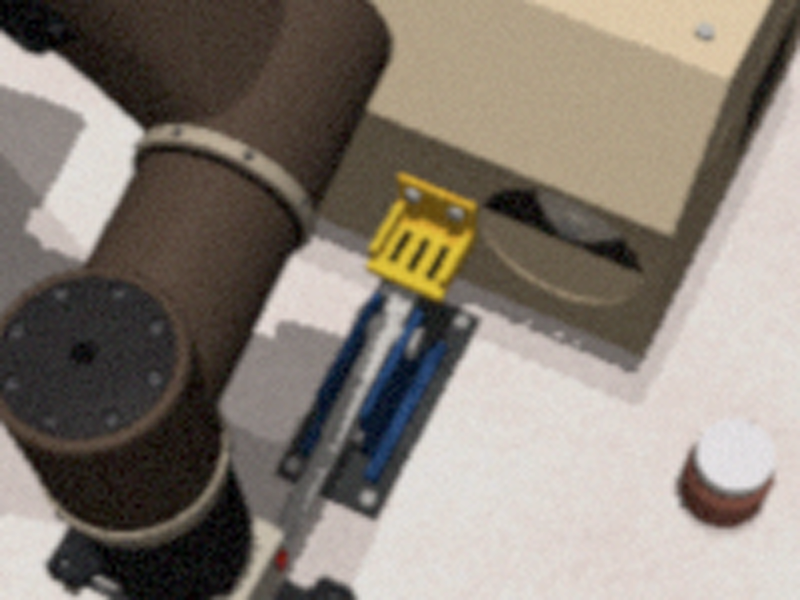

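View pics/r2.png

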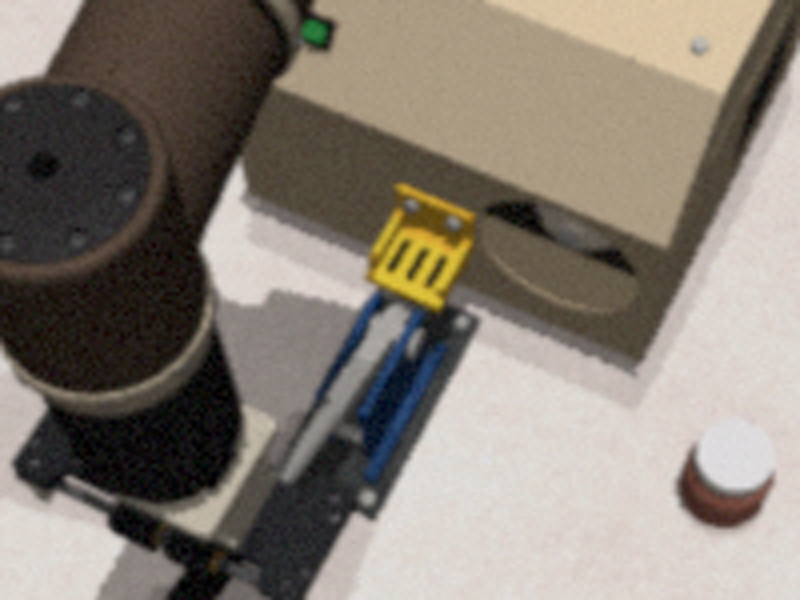

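Trial lift seen: the roof screw moved from (698,45) to (705,32) px and came back. The jack screws did not move. Final press now.

```bash
python3 - <<'E'
from h import *
for th in (0,.1,.2,.25,.3,.35,.4,.45,.475,.49,.5):
    bot.line_to(hp(th),50);s=st(th)
    if s['contact_force'][2]>22: print("STOP");break
else:
    for d in (-.7,-1.4,-2.1):
        bot.line_to(hp(.5,d),15);bot.pause(.15);s=st(d)
        if s['contact_force'][2]>16: break
bot.pause(.4);st("hold")
t=bot.camera("top")[:,:,::-1];b=bot.camera("side")[:,:,::-1];cv2.imwrite("pics/z_side.png",b);cv2.imwrite("pics/z_top.png",t)
f=lambda im,x0,x1,y0,y1,k:cv2.convertScaleAbs(cv2.resize(im[y0:y1,x0:x1],None,fx=k,fy=k,interpolation=cv2.INTER_CUBIC),alpha=1.6)
cv2.imwrite("pics/z2.png",f(b,200,400,100,250,4))
E
```

```text
0 25.06 [ 450.04 -187.39  185.54] [-0.3   1.69  1.49] [ 0.47  0.16 -0.04] 0.57
0.1 25.76 [ 448.81 -196.85  160.04] [-1.26  0.    0.85] [0.12 0.16 0.02] 0.22
0.2 26.45 [ 448.24 -203.61  133.99] [0.84 1.52 3.43] [ 0.34 -0.18  0.01] 0.35
0.25 26.87 [ 448.06 -206.18  121.23] [-0.    1.86  8.49] [0.61 0.36 0.02] 0.1
0.3 27.28 [ 447.78 -208.11  107.93] [-0.98  1.81  8.61] [0.4  0.28 0.02] 0.37
0.35 27.7 [ 447.68 -209.35   94.72] [-1.58  0.39  9.75] [0.53 0.36 0.  ] 0.4
0.4 28.1 [ 447.66 -209.92   82.16] [-1.36  1.62 10.35] [0.74 0.57 0.04] 0.74
0.45 28.49 [ 447.64 -209.97   69.93] [-2.14  1.51 11.56] [0.6  0.62 0.01] 0.68
0.475 28.77 [ 447.63 -209.81   63.83] [-1.05  1.04 10.77] [ 0.31  0.6  -0.03] 0.09
0.49 29.02 [ 447.66 -209.62   60.25] [-0.59  0.63 12.21] [0.21 0.66 0.07] 0.72
0.5 29.27 [ 447.71 -209.44   57.9 ] [-2.02 -0.73 12.49] [ 0.16  0.74 -0.03] 0.45
-0.7 29.67 [ 447.68 -209.4    57.3 ] [-1.68  0.11 12.83] [0.23 0.78 0.06] 0.5
-1.4 30.07 [ 447.73 -209.4    56.59] [-1.94  0.7  11.56] [0.29 0.7  0.  ] 0.06
-2.1 30.47 [ 447.69 -209.36   55.86] [-2.19  0.44 11.28] [0.37 0.69 0.04] 0.7
hold 30.87 [ 447.71 -209.35   55.88] [-1.58  1.94 11.96] [ 0.42  0.67 -0.02] 0.45
```

View pics/z2.png

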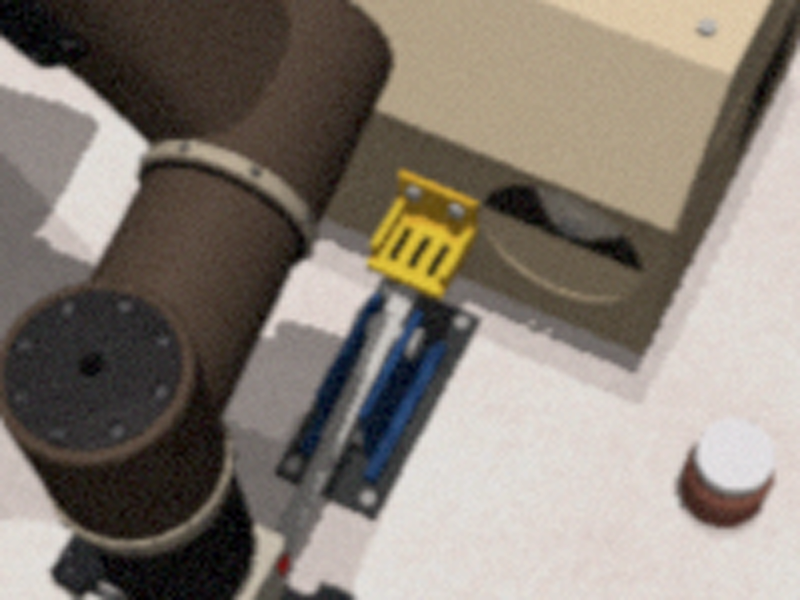

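View pics/z_top.png

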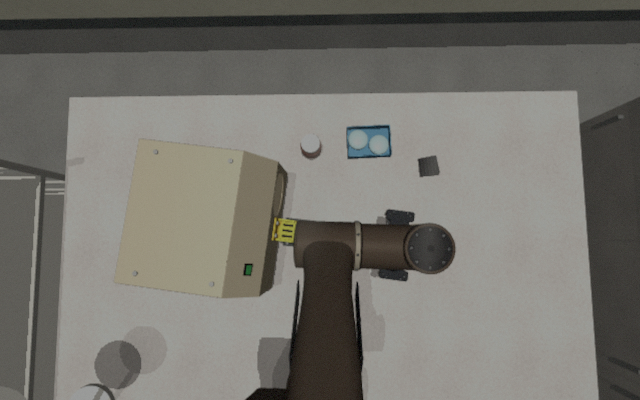

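```bash
python3 - <<'E'
from h import *
st("pre");bot.close_job()
E
```

```text
pre 30.97 [ 447.68 -209.37   55.87] [-1.95  0.23 11.94] [ 0.38  0.66 -0.04] 0.34
the job is handed in; nothing more can be done
```

I set the jack under the yellow lug, did one trial lift and let the machine settle. I then pumped the handle down again and handed the job in at about 31 s of the 58 s, still pressing on the handle. The hand-in reports no verdict, so the checks below are my own measurements.

- **Jack placement:** in the side view the saddle came out about 1.6 mm from the pad centre. The jack's yaw was 81.7°, against about 82° for the machine. The two cameras disagreed by about 2.5 mm on where the lug is, so I used the mean.
- **Trial lift:** in the side view the machine visibly rose, then came back to its starting place. The jack's base screws moved by less than 1 pixel.
- **Final hold:** the fingers press on the handle with about 12 N, which is the lifting load. The fingertip height puts the joint near 0.49, from geometry. From that I estimate the front feet are about 9 mm up.
- **Down-stop:** I could not confirm it. The force never showed a clear rise, even when I pressed about 2 mm below the height where I expected the stop.
- **Other objects:** the pads, jar and tray look unmoved in the last top view. I compared them by eye and did not measure them.

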